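# Slide a loose-bottomed tin into the bench clamp and pump it tight

## Robot

A 7-joint arm with a two-finger parallel gripper is mounted at the origin on a cart in front of the work surface, level with it; the furniture and walls round the work are solid. World frame = base frame: x ahead of the robot, y to its left, z up, the work surface at z = 0. Lengths are in m, angles in degrees, forces in N, time in s.
With the tool pointing down it reaches from about 0.425 to 0.875 m from the base axis. Payload 4.7 kg.
Tool frame: the origin (TCP) lies between the finger pads; the fingertips stand 8 mm ahead of it and the grasp point (between the pads) lies 11 mm behind it; z points along the fingers, y is the line along which they close (so a half turn about z gives the same grasp; the last joint's range is limited). The gripper opens to 87 mm and grips with 3 to 60 N. Pads are 19 mm wide; open, the fingers measure 117 mm over their backs; the gripper's body (75 mm by 190 mm) begins 51 mm behind the grasp point.
Start: joints at [66.24, 18.392, -4.016, 83.108, 1.295, 78.541, -3.26], TCP at [0.27, -0.591, 0.231] pointing down, gripper open.
Joint ranges: [-163.93, 163.93], [-17.29, 119.83], [-79.2, 71.16], [3.27, 140.29], [-89.18, 269.18], [5.43, 117.66], [-154.24, 154.24]. Speed limits (degrees/s): [147.25, 147.25, 180, 180, 180, 180, 180].

## Interface

Orientations are given as [roll, pitch, yaw] about the fixed x, y, z axes, in that order (R = Rz(yaw) Ry(pitch) Rx(roll)).
In Python, from cell import env, viewer gives the robot as it stands. The module is installed in compiled form; this text tells all that it offers.
- The arm moves only by the tool arm_command, never from a script. Its argument "series" is a list of rows, each a list of 2 entries, a list of its own where there are three numbers: the shift along the tool's x, y, z in mm, then the turn about the tool's z in rad. A call has exactly 5 rows; each row is the pose to reach, as a shift and turn from the pose commanded when the call began, along the tool's axes at that moment; what a row does not reach only later rows make up. A row lasts 1/10 s, in which the tool goes at most 50 mm and 8.59 degrees, less where a joint would pass 70% of its speed; a pose out of reach is approached as far as the arm can. A call with a gripper value outside its range is refused whole. "grip" is the gripper command: -1 is fully open, 1 is shut, values between are in proportion, set as the call begins (left out, the last holds). The fingers move at their own pace and stop on an object; "grip_force" is the grip in N (left out, the last holds). Time passes only in rows, so rows that repeat a pose let the fingers close, or fill a call up. It gives the time, the measured TCP pose, the force, the opening and the grip force at its end, in the units of the state.
- env.get_obs(): the state, without advancing time (a new reading comes with each control period).
- viewer.read_camera(name): name is "scene" or "top" or "wrist"; returns (picture, depth): 480x640x3 uint8, blue, green, red; 480x640 float32, m along the optical axis (not along the pixel's ray), 0 where there is no reading.
- viewer.calibration(name): a dict with "K" (3x3 intrinsics, pixels), "dist" ([k1, k2, p1, p2, k3] as OpenCV has them; the pictures are not rectified), "T" (4x4, takes a point from camera to world coordinates); the wrist camera has in their place "hand_eye" (4x4, takes a point from camera to tool coordinates, whose origin is the TCP and whose axes are the flange's). Camera axes: x right, y up, looking along -z (the intrinsics and any distortion apply to the point x, -y, -z); pixel columns grow to the right and rows downward; lengths in m; the calibration is good to about 2 mm. A picture is of the moment at which its call begins: read the wrist's pose just before it. calibration takes no time and is no camera call.
- env.sign_off(): hands the job in; it is judged then, once.
The state is a dict: "time_s": time; "qpos": joint angles; "joint_velocities": joint speeds; "effort": joint torques, N m; "tool_pos": TCP position; "tool_rot": TCP orientation; "force": force on the tool from outside, world axes, zero at the start; "wrist_torque": the same for the moment, N m; "grip_width": finger opening in m; "grasp_force": force on a finger pad.
Only numpy, scipy, OpenCV 4.12 (cv2) and the standard library are available. Lean on these libraries where they do the work, as an engineer would, in place of code of your own. Each camera call takes 0.05 s, during which the arm holds its last target. There are 200 camera calls.

## Task

The low brass tin has a loose bottom, so do not lift or tip it: slide it along the bench from its chalk parking ring onto the chalk ring in the bench clamp (centred to within a centimetre) and let go of it. Then pump the clamp's trigger lever back towards the upright grip and let it return, again and again, until the pad has pushed the tin against the cork-faced stop and the pad's spring is squeezed about halfway; never squeeze the spring solid, which would crush the tin. Work the clamp by the trigger alone, leave the other things on the bench where they are, and finish while still holding the trigger pressed, because the clamp slackens when it is let go.

Things in the scene. Friction and masses are not known exactly. Their poses are not given: they have to be found in the camera images.
- tin: low open brass tin, 56 mm across the body (58 over the rim bead), 39 mm high, 0.08 to 0.17 kg, standing upright on its chalk ring on the bench; origin under its centre, z up
- parking_mark: chalk ring, 66 mm across, drawn flat on the bench, where the tin starts (up to 6 mm off centre); origin at its centre. Fixed scrap iron up to 80 mm high lies around: keep fingers at x over 0.56 while y is under 0.30, and at y over 0.205. First draw the tin level with the ring in the clamp (to x about 0.585), then slide it left, so that the fingers pass the stop
- clamp: ratchet bench clamp fixed to the bench; origin on the bench under the trigger pivot; x = pressing direction from head to stop, y left, z up. Grey head x -75 to +17 mm, 40 mm wide, 64 mm high; black fixed grip behind the trigger x -73 to -47 mm, 134 mm high; jaw and pad 40 mm high, 46 mm wide; flat steel frame 8 mm high round the left side (98 to 114 mm left of the axis)
- clamp_mark (a point): centre of the second chalk ring (66 mm across) on the bench between pad and stop, 122 mm ahead of the clamp's origin; open towards the parking ring
- stop_face (a point): centre of the cork face of the stop, 196 mm ahead of the clamp's origin, 20 mm above the bench; 44 mm wide, 46 mm high, facing the pad
- pad: pressing pad 46 mm wide, 36 mm high; origin at the centre of the rubber face of the pressing pad, 22 mm above the bench; moves along the clamp's x with the ram and yields against its spring
- trigger_top (a point): centre of the black finger piece of the trigger lever (28 mm wide, 48 mm long, 14 mm thick), 90 mm above the pivot; at rest it is about 22 mm ahead of the clamp's origin and 142 mm above the bench
- trigger: the trigger lever, upright in the head in front of the fixed grip; origin at its pivot, 55 mm above the clamp's origin
- ram: toothed steel bar with the upright jaw plate that carries the pad; its origin is the clamp's origin shifted along the clamp's x by the ram travel; do not push it by hand
- trigger_angle (a joint): trigger lever, rad, pivot 55 mm above the bench across the clamp; 0 at rest (leaning 0.25 rad towards the stop), grows as its top is pushed back towards the fixed grip, end stop 0.52 (about 46 mm of travel at the finger piece). A spring returns it when it is let go. Pushing at its finger piece takes 4 to 10 N while the ram runs free, 10 to 17 N while clamping or on the end stop
- ram_travel (a joint): toothed bar with the jaw, m: 0 fully back, grows towards the stop; 45 mm per rad of trigger, 17 to 24 mm for a full pump (6 mm teeth). When the trigger returns it slips back up to 3 mm; if clamping, until the squeeze is under about 3 mm. At 0 the slack pad's face is 55 mm ahead of the clamp's origin, so with the tin against the stop the pad begins to press at about 0.085
- pad_squeeze (a joint): squeeze of the pad's spring, m: 0 slack, 0.008 half squeezed (about 10 N), 0.016 solid; 1.2 N per mm
- grey_tin: bystander: taller grey tin, 65 mm across, 86 mm high, standing at the back right of the parking ring; origin under its centre
- oil_can: bystander: brass oil can, 74 mm across, 186 mm high with its spout, well right of the parking ring; origin under its centre
- wing_nut: bystander: dark wing nut 42 mm long, 19 mm high, inside the clamp's frame, to the left of its jaw; origin under its centre
Mind the look-alikes: they are no part of the job. Several things look just like the tin: the one meant starts farthest to the robot's right.

How it is judged (in metres and radians):
On the way, in this order (a step that is already met when the one before it is completed fails the run):
1. the tin stands on the clamp's chalk ring, let go (horizontal distance between tin and clamp_mark below 0.011 m and linear speed of tin below 0.01 m/s and contact force between the fingers and tin below 0.1 N and angle between tin's own z axis and vertical below 0.05 rad), for 0.2 s.
2. the pumped pad pushes the tin against the stop (value of joint pad_squeeze above 0.003 m and value of joint trigger_angle above 0.03 rad and x of tin in the frame of clamp above 0.161 m), for 0.1 s.
At the end, for the whole second after the job is handed in: The fingers press the trigger (over 1 N, past 0.03 rad); the pad spring is squeezed 5.5 to 11 mm, the pad bears on the tin with over 3 N; the tin stands upright, against the stop (centre over 163 mm ahead of the clamp origin), within 18 mm of the axis, untouched by the fingers (value of joint pad_squeeze between 0.0055 and 0.011 m and contact force between pad and tin above 3 N and x of tin in the frame of clamp above 0.163 m and contact force between the fingers and trigger above 1 N and value of joint trigger_angle above 0.03 rad and contact force between the fingers and tin below 0.1 N and angle between tin's own z axis and vertical below 0.08 rad and height (world z) of tin below 0.004 m and y of tin in the frame of clamp between -0.018 and 0.018 m); the arm keeps its last pose, push and grip.
It fails at once if the tin is lifted off the bench or tipped (height (world z) of tin above 0.006 m or angle between tin's own z axis and vertical above 0.2 rad).
It fails at once if the pad's spring is squeezed solid and crushes the tin (value of joint pad_squeeze above 0.015 m).
It fails at once if the jaw or its bar is pushed by hand instead of by the trigger (contact force between any of the fingers, the arm and ram above 4 N).
It fails at once if another thing on the bench is shifted (distance of any of grey_tin, oil_can, wing_nut from where it was at the start of the episode above 0.03 m).
It also fails if it takes over 72 s, if anything falls off the work surface, if the arm or the gripper's body presses on something with over 40 N, if the wrist force passes 120 N, or if a joint passes its speed limit or range.

## Working session

There is one attempt and no reset: what is moved stays moved. The work goes in short steps, Python scripts to look and compute and a tool call to move; the robot and the scene stay as the last step left them, time stands still between calls to the robot, and variables do not carry over. Pictures are saved under pics/ and viewed, at most 10 in all, crops included, and the job is handed in when it is done.

Besides the shell and the picture viewer there is one more tool, called by a JSON object that holds its "fn" and its "kwargs". arm_command: Moves the arm, as the interface text tells. Its arguments: {"type":"object","properties":{"series":{"type":"array"},"grip":{"type":"number"},"grip_force":{"type":"number"}},"required":["series"]}

```bash
mkdir -p pics
cat > h.py <<'E'
import numpy as np, cv2
from cell import env, viewer
from scipy.spatial.transform import Rotation as R
def T_of(name,o=None):
    c=viewer.calibration(name)
    if 'T' in c: return c, np.array(c['T'])
    o=o or env.get_obs()
    T=np.eye(4); T[:3,3]=o['tool_pos']; T[:3,:3]=rot(o)
    return c, T@np.array(c['hand_eye'])
def rot(o): 
    r=np.array(o['tool_rot'])
    return R.from_euler('xyz',r,degrees=True).as_matrix()
def ray(name,uv,o=None):
    c,T=T_of(name,o)
    p=cv2.undistortPoints(np.array([[uv]],float),np.array(c['K']),np.array(c['dist']))[0,0]
    return T[:3,3], T[:3,:3]@np.array([p[0],-p[1],-1])
def at_z(name,uv,z,o=None):
    a,d=ray(name,uv,o); return a+d*(z-a[2])/d[2]
def at_d(name,uv,depth,o=None):
    a,d=ray(name,uv,o); return a+d*depth
def proj(name,P,o=None):
    c,T=T_of(name,o); q=np.linalg.inv(T)@np.r_[P,1]
    return cv2.projectPoints(np.array([[q[0],-q[1],-q[2]]]),np.zeros(3),np.zeros(3),np.array(c['K']),np.array(c['dist']))[0].ravel()
E
python3 - <<'E'
from h import *
print(env.get_obs())
for n in('top','scene'):
    im,d=viewer.read_camera(n); cv2.imwrite(f'pics/{n}0.png',im); np.save(f'{n}0.npy',d)
    print(n,viewer.calibration(n)['T'])
E
```

```text
{'time_s': 0.0, 'qpos': array([66.24002197, 18.43987118, -4.01683486, 83.17570718,  1.29656655,
       78.54139584, -3.26047971]), 'joint_velocities': array([-0.03354707,  0.07115384, -0.00408726, -0.00723855,  0.0317245 ,
        0.02495869,  0.17098535]), 'effort': array([ 3.13586479e-04, -4.91283774e+01, -4.03807629e-01, -3.12527382e+01,
       -6.38326071e-02,  4.35631745e-02,  1.82720810e-04]), 'tool_pos': array([ 0.26998023, -0.59067449,  0.22944545]), 'tool_rot': array([-1.79888365e+02,  6.94950856e-03,  2.45708222e+01]), 'force': array([-4.11774882e-01, -4.24237898e-04, -6.32056819e-01]), 'wrist_torque': array([-0.02958134,  0.03081447,  0.05370908]), 'grasp_force': 0.0, 'grip_width': 0.08688098035023852}
top [[-0.00512807  0.99527391 -0.09697192  0.39564702]
 [-0.99988399 -0.00649422 -0.01377773  0.23312482]
 [-0.01434237  0.09689002  0.99519175  1.23157049]
 [ 0.          0.          0.          1.        ]]
scene [[-0.78276087  0.44515049 -0.43488672  0.05784133]
 [-0.62229773 -0.56613869  0.54058535  0.81951786]
 [-0.00556436  0.69377808  0.72016735  0.84146122]
 [ 0.          0.          0.          1.        ]]
```

View pics/top0.png

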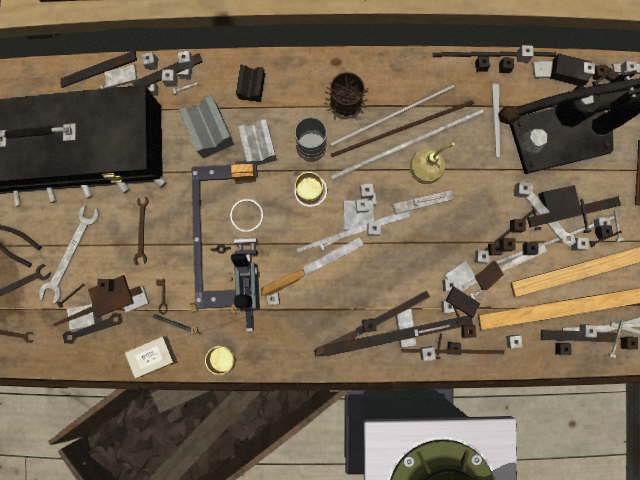

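View pics/scene0.png

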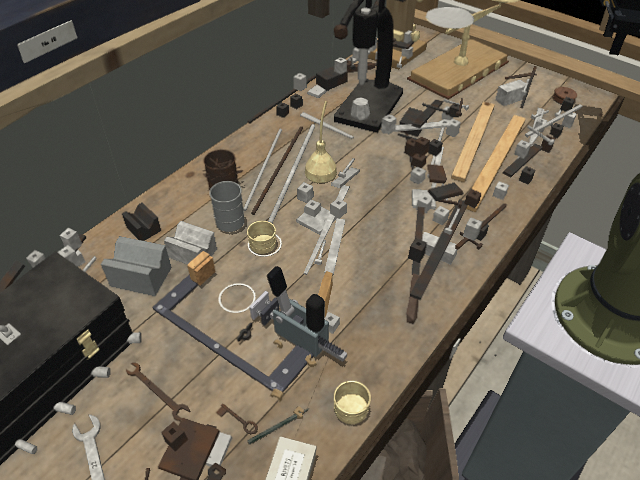

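The top view shows the tin at (310,188) on its ring, the clamp ring at (246,215), the cork stop at (243,171), the clamp head around (245,285), the grey tin at (311,138) and the decoy tin at (219,360). The scene view agrees. Next I'll enlarge the crop.

Run:
```python
from h import *
im=cv2.imread('pics/top0.png'); c=im[150:315,180:340]
cv2.imwrite('pics/c1.png',cv2.resize(c,None,fx=3.6,fy=3.6,interpolation=cv2.INTER_CUBIC))
for n,uv,z in [('tin rim',(310,188),.039),('pmark',(310.5,189),0),('cring',(246.5,215),0),('stop',(243,178),.046),('grey',(311,132),.086),('wing',(220,249),.01)]: print(n,at_z('top',uv,z).round(4))
```

```text
tin rim [0.6279 0.2682 0.039 ]
pmark [0.6333 0.2683 0.    ]
cring [0.5787 0.4041 0.    ]
stop [0.6487 0.4056 0.046 ]
grey [0.7327 0.2645 0.086 ]
wing [0.5059 0.458  0.01  ]
```

View pics/c1.png

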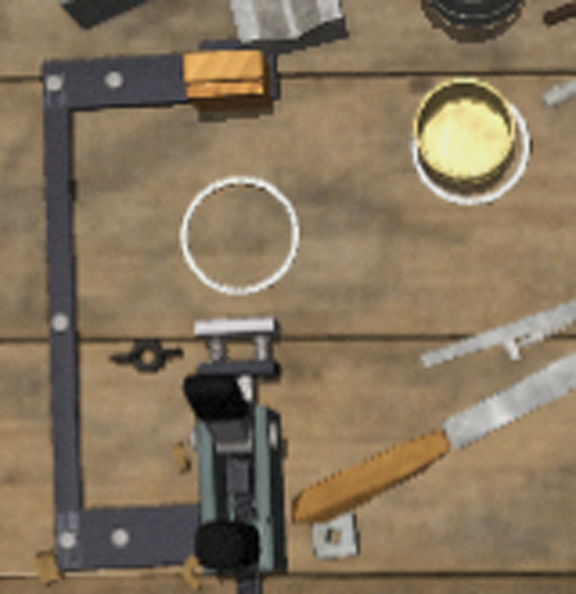

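The crop shows the clamp ring centred at crop (240,235) and the tin's rim at (465,130). The frame rivets lie at (55,82) and (67,540), and the pad face is at v≈325. The clamp is almost aligned with world x.

Run:
```python
from h import *
f=lambda u,v,z: at_z('top',(180+u/3.6,150+v/3.6),z).round(4)
for n,u,v,z in [('rim',465,130,.039),('pmark',470,146,0),('cring',240,235,0),('rivF',55,82,.008),('rivB',67,540,.008),('padtopL',195,322,.04),('padtopR',278,320,.04),('trigtop',215,395,.166),('gripTop',228,545,.134),('corkR',266,72,.046),('corkL',186,76,.046)]: print(n,f(u,v,z))
d=np.load('top0.npy')
for uv in [(310,188),(246,215),(240,259)]: print(uv,at_d('top',uv,d[uv[1],uv[0]]).round(4))
o=env.get_obs(); r=rot(o); print(r.T@(np.array([.6284,.268,.15])-o['tool_pos'])*1000)
```

```text
rim [0.6318 0.2699 0.039 ]
pmark [0.6299 0.2682 0.    ]
cring [0.5781 0.4037 0.    ]
rivF [0.6696 0.5139 0.008 ]
rivB [0.3995 0.5025 0.008 ]
padtopL [0.5226 0.4235 0.04  ]
padtopR [0.5234 0.3761 0.04  ]
trigtop [0.472  0.3928 0.166 ]
gripTop [0.3964 0.3904 0.134 ]
corkR [0.6653 0.3833 0.046 ]
corkL [0.6635 0.4293 0.046 ]
(310, 188) [0.6347 0.2692 0.0041]
(246, 215) [ 0.5792  0.4056 -0.0031]
(240, 259) [0.4747 0.3953 0.1464]
[ 683.02931684 -631.85173887   80.59058259]
```

{"fn": "arm_command", "kwargs": {"series": [[[37,-34,0],0.086],[[73,-68,0],0.172],[[110,-102,0],0.257],[[146,-136,0],0.343],[[183,-170,0],0.429]], "grip": 0.4, "grip_force": 5}}

```text
time_s: 0.6
tool_pos: [0.3661, -0.3586, 0.2302]
tool_rot: [-180.0, 0.0, -0.2]
force: [2.1, -0.1, -0.4]
grip_width: 0.0548
grasp_force: 0.0
```

{"fn": "arm_command", "kwargs": {"series": [[[19,-46,0],0],[[38,-92,0],0],[[57,-138,0],0],[[76,-184,0],0],[[96,-230,0],0]], "grip": -0.56}}

```text
time_s: 1.1
tool_pos: [0.4619, -0.1289, 0.2304]
tool_rot: [180.0, 0.0, -0.0]
force: [1.4, -0.3, -0.2]
grip_width: 0.0672
grasp_force: 0.0
```

{"fn": "arm_command", "kwargs": {"series": [[[19,-46,0],0],[[38,-92,0],0],[[57,-138,0],0],[[76,-184,0],0],[[96,-230,0],0]]}}

```text
time_s: 1.6
tool_pos: [0.5581, 0.1006, 0.2304]
tool_rot: [180.0, 0.0, -0.0]
force: [0.1, 0.1, -0.3]
grip_width: 0.0678
grasp_force: 0.0
```

{"fn": "arm_command", "kwargs": {"series": [[[19,-46,0],0],[[38,-92,0],0],[[57,-138,0],0],[[72,-168,0],0],[[72,-168,0],0]]}}

```text
time_s: 2.1
tool_pos: [0.6287, 0.2732, 0.2286]
tool_rot: [-179.8, 0.2, 0.4]
force: [-0.7, 0.9, -0.7]
grip_width: 0.0676
grasp_force: 0.0
```

Run:
```python
from h import *
o=env.get_obs(); print(o['tool_pos'],viewer.calibration('wrist')['hand_eye'])
im,d=viewer.read_camera('wrist'); cv2.imwrite('pics/w1.png',im); np.save('w1.npy',d)
print(proj('wrist',[.63,.268,.039],o))
# rim = high points by depth
c,T=T_of('wrist',o); K=np.array(c['K'])
v,u=np.mgrid[0:480,0:640]; p=cv2.undistortPoints(np.stack([u,v],-1).reshape(-1,1,2).astype(float),K,np.array(c['dist']))[:,0]
X=np.c_[p[:,0],-p[:,1],-np.ones(len(p))]*d.reshape(-1,1); W=X@T[:3,:3].T+T[:3,3]
m=(d.ravel()>0)&(W[:,2]>.033)&(W[:,2]<.045)&(np.hypot(W[:,0]-.63,W[:,1]-.268)<.042)
print(m.sum(),cv2.minEnclosingCircle(W[m][:,:2].astype(np.float32)), W[m].mean(0))
m=(d.ravel()>0)&(W[:,2]>.06)&(W[:,2]<.18)
B=W[m]; print(len(B), B.min(0),B.max(0))
```

```text
[0.6287474  0.27315714 0.22864124] [[-1.06246077e-03  9.64526352e-01  2.63984444e-01  7.09952913e-02]
 [ 9.99998414e-01  6.47478843e-04  1.65899428e-03 -1.60674978e-05]
 [ 1.42921935e-03  2.63985788e-01 -9.64525511e-01 -1.54802185e-01]
 [ 0.00000000e+00  0.00000000e+00  0.00000000e+00  1.00000000e+00]]
[326.34419037 217.66073547]
496 ((0.6355211138725281, 0.2705692648887634), 0.02915443666279316) [0.63408096 0.27040816 0.03873888]
11776 [ 0.44512746 -0.00284512  0.06000754] [0.8282596  0.6028308  0.13057004]
```

View pics/w1.png

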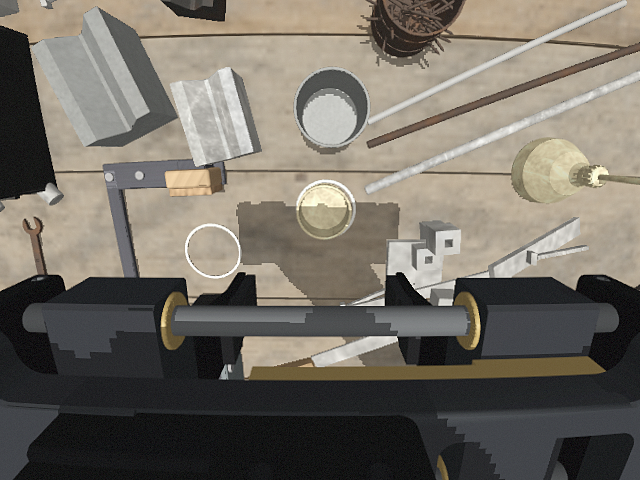

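The wrist view shows the tin at (326,209) and the clamp ring at (213,250). The depth fit puts the tin at (0.6345, 0.2705). Going down over it.

{"fn": "arm_command", "kwargs": {"series": [[[4,-2,45],0],[[4,-2,90],0],[[4,-2,135],0],[[4,-2,160],0],[[4,-2,160],0]]}}

```text
time_s: 2.65
tool_pos: [0.6311, 0.2646, 0.0656]
tool_rot: [179.7, 0.5, -0.1]
force: [-0.7, -0.2, 0.2]
grip_width: 0.0678
grasp_force: 0.0
```

Run:
```python
from h import *
o=env.get_obs(); print(o['tool_pos'],o['tool_rot'])
c,T=T_of('wrist'); print(T[:3,3])
o=None
import h
```

```text
[0.63108001 0.26464669 0.06556249] [ 1.79702476e+02  4.58913470e-01 -1.28124565e-01]
[0.70331136 0.26528655 0.21978267]
```

{"fn": "arm_command", "kwargs": {"series": [[[0,0,0],0],[[0,0,0],0],[[0,0,0],0],[[0,0,0],0],[[0,0,0],0]]}}

```text
time_s: 3.15
tool_pos: [0.6343, 0.2692, 0.0715]
tool_rot: [-180.0, -0.1, -0.0]
force: [-0.6, -0.1, -0.7]
grip_width: 0.0679
grasp_force: 0.0
```

```bash
cat >> h.py <<'E'
def cloud(name):
    o=env.get_obs(); c,T=T_of(name,o); im,d=viewer.read_camera(name)
    v,u=np.mgrid[0:480,0:640]; p=cv2.undistortPoints(np.stack([u,v],-1).reshape(-1,1,2).astype(float),np.array(c['K']),np.array(c['dist']))[:,0]
    X=np.c_[p[:,0],-p[:,1],-np.ones(len(p))]*d.reshape(-1,1)
    return o,im,d,X@T[:3,:3].T+T[:3,3]
E
python3 - <<'E'
from h import *
o,im,d,W=cloud('wrist'); cv2.imwrite('pics/w2.png',im); print(o['tool_pos'])
m=(d.ravel()>0)&(W[:,2]>.033)&(W[:,2]<.045)&(np.hypot(W[:,0]-.633,W[:,1]-.27)<.042)
print(m.sum(),cv2.minEnclosingCircle(W[m][:,:2].astype(np.float32)))
E
```

```text
[0.63431672 0.26917265 0.07152517]
1334 ((0.6354276537895203, 0.2707078754901886), 0.029204366728663445)
```

View pics/w2.png

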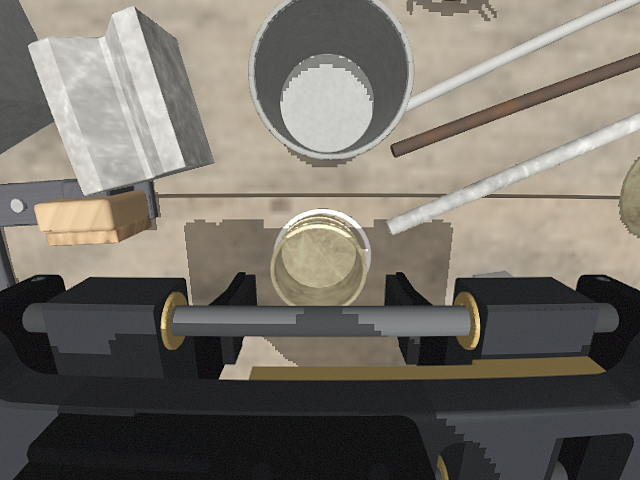

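The tin sits at (320,265), centred between the fingers at u≈240 and 400. I'll go down and grip it lightly.

{"fn": "arm_command", "kwargs": {"series": [[[1,-1,15],0],[[1,-1,30],0],[[1,-1,43],0],[[1,-1,50],0],[[1,-1,50],0]]}}

```text
time_s: 3.7
tool_pos: [0.6336, 0.2693, 0.0181]
tool_rot: [179.9, 0.2, -0.0]
force: [-0.5, 0.6, 0.1]
grip_width: 0.0679
grasp_force: 0.0
```

{"fn": "arm_command", "kwargs": {"series": [[[0,0,0],0],[[0,0,0],0],[[0,0,0],0],[[0,0,0],0],[[0,0,0],0]], "grip": 1, "grip_force": 5}}

```text
time_s: 4.2
tool_pos: [0.6354, 0.2702, 0.0213]
tool_rot: [-180.0, -0.1, -0.0]
force: [0.0, 0.8, 1.3]
grip_width: 0.0546
grasp_force: 5.0
```

{"fn": "arm_command", "kwargs": {"series": [[[-5,0,0],0],[[-15,0,0],0],[[-28,0,0],0],[[-40,0,0],0],[[-48,0,0],0]]}}

```text
time_s: 4.7
tool_pos: [0.5862, 0.2702, 0.0212]
tool_rot: [-180.0, -0.1, 0.0]
force: [2.3, 0.6, 4.7]
grip_width: 0.055
grasp_force: 5.0
```

{"fn": "arm_command", "kwargs": {"series": [[[-1,-5,0],0],[[-1,-16,0],0],[[-2,-31,0],0],[[-2,-46,0],0],[[-2,-61,0],0]]}}

```text
time_s: 5.2
tool_pos: [0.5846, 0.3293, 0.0206]
tool_rot: [179.8, 0.1, -0.1]
force: [0.4, -3.9, 7.2]
grip_width: 0.0548
grasp_force: 5.0
```

{"fn": "arm_command", "kwargs": {"series": [[[0,-15,0],0],[[0,-28,0],0],[[0,-37,0],0],[[0,-42,0],0],[[0,-42,0],0]]}}

```text
time_s: 5.7
tool_pos: [0.584, 0.3732, 0.0205]
tool_rot: [179.9, 0.1, 0.0]
force: [-1.0, -0.1, 5.0]
grip_width: 0.0548
grasp_force: 5.0
```

Run:
```python
from h import *
o=env.get_obs(); im,d=viewer.read_camera('wrist'); cv2.imwrite('pics/w3.png',im); im,d=viewer.read_camera('top'); cv2.imwrite('pics/t3.png',cv2.resize(im[150:315,180:340],None,fx=3.6,fy=3.6,interpolation=cv2.INTER_CUBIC));print(o['tool_pos'],o['force'],o['grip_width'])
```

```text
[0.58396191 0.37315062 0.0204922 ] [-0.99135029 -0.08463331  5.04342225] 0.05482316670584544
```

View pics/w3.png

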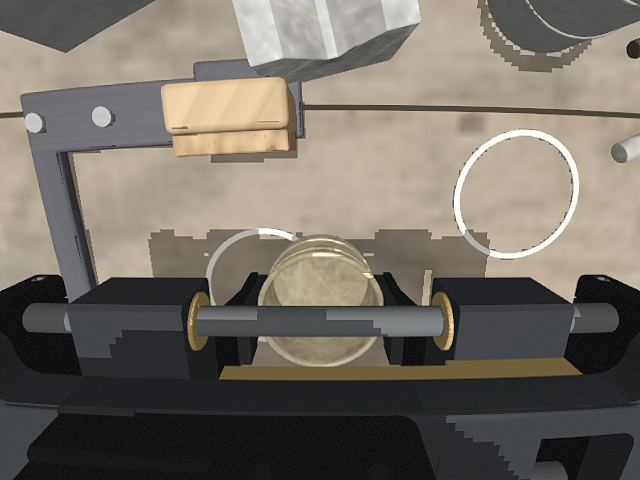

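The tin is at (320,300). The clamp ring's top edge is at about (262,230) and its left edge at about (208,280), and the cork front is at v≈155.

Run:
```python
from h import *
for n,uv,z in [('ringtop',(262,230),0),('ringleft',(208,282),0),('corkR',(289,152),.0),('corkL',(176,157),.0),('corkTL',(167,133),.046),('corkTR',(288,126),.046)]: print(n,at_z('wrist',uv,z).round(4))
for n,u,v in [('top',240,177),('bot',240,293),('l',182,235),('r',298,235)]: print(n,at_z('top',(180+u/3.6,150+v/3.6),0).round(4))
```

```text
ringtop [0.613 0.405 0.   ]
ringleft [0.5826 0.4373 0.    ]
corkR [0.6539 0.3893 0.    ]
corkL [0.6519 0.448  0.    ]
corkTL [0.6617 0.431  0.046 ]
corkTR [0.6636 0.3853 0.046 ]
top [0.6127 0.404  0.    ]
bot [0.5437 0.4034 0.    ]
l [0.5784 0.4381 0.    ]
r [0.5778 0.3694 0.    ]
```

{"fn": "arm_command", "kwargs": {"series": [[[-2,-6,0],0],[[-4,-16,0],0],[[-5,-25,0],0],[[-5,-31,0],0],[[-5,-31,0],0]]}}

```text
time_s: 6.3
tool_pos: [0.5791, 0.4053, 0.0203]
tool_rot: [-179.9, 0.0, 0.1]
force: [-0.5, 0.6, 3.5]
grip_width: 0.0546
grasp_force: 5.0
```

{"fn": "arm_command", "kwargs": {"series": [[[0,0,0],0],[[0,0,0],0],[[0,0,0],0],[[0,0,0],0],[[0,0,0],0]], "grip": -0.6}}

```text
time_s: 6.8
tool_pos: [0.5799, 0.4038, 0.0203]
tool_rot: [180.0, 0.0, -0.0]
force: [-0.4, -0.0, -0.3]
grip_width: 0.069
grasp_force: 0.0
```

Run:
```python
from h import *
o,im,d,W=cloud('wrist'); cv2.imwrite('pics/w4.png',im); print(o['tool_pos'],o['grip_width'],o['force'])
m=(d.ravel()>0)&(W[:,2]>.034)&(W[:,2]<.043)&(np.hypot(W[:,0]-.579,W[:,1]-.404)<.036)
Q=W[m][:,:2]; print(m.sum(),cv2.minEnclosingCircle(Q.astype(np.float32)),Q.min(0),Q.max(0))
```

```text
[0.57986362 0.40375423 0.0203121 ] 0.06899725744240366 [-0.44732294 -0.03200281 -0.2973536 ]
2409 ((0.5853888392448425, 0.40406543016433716), 0.03547258675098419) [0.55151733 0.3686205 ] [0.60809561 0.43948134]
```

View pics/w4.png

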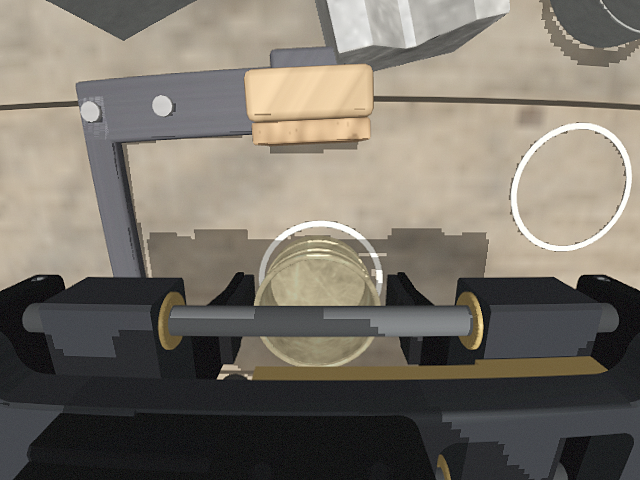

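The tin stands centred in the ring, with its rim centre at about (320,300) and released. The fit gives x 0.579, y 0.404. Next I'll rise, close the fingers and move to the trigger.

{"fn": "arm_command", "kwargs": {"series": [[[0,0,-10],0],[[0,0,-30],0],[[0,0,-65],0],[[0,0,-105],0],[[0,0,-125],0]]}}

```text
time_s: 7.35
tool_pos: [0.581, 0.4054, 0.1507]
tool_rot: [-179.8, -0.3, -0.0]
force: [0.7, 1.0, -0.2]
grip_width: 0.0695
grasp_force: 0.0
```

{"fn": "arm_command", "kwargs": {"series": [[[0,0,0],0],[[-15,1,2],0],[[-35,3,5],0],[[-50,4,7],0],[[-54,4,7],0]], "grip": 1, "grip_force": 20}}

```text
time_s: 7.85
tool_pos: [0.5235, 0.3999, 0.1375]
tool_rot: [179.9, 0.1, 0.1]
force: [-0.4, 0.1, -0.7]
grip_width: 0.0373
grasp_force: 0.0
```

{"fn": "arm_command", "kwargs": {"series": [[[-2,0,0],0],[[-4,0,0],0],[[-6,0,0],0],[[-8,0,0],0],[[-8,0,0],0]]}}

```text
time_s: 8.35
tool_pos: [0.5178, 0.4001, 0.1385]
tool_rot: [-180.0, 0.0, -0.0]
force: [0.7, 0.3, 0.3]
grip_width: 0.0022
grasp_force: 0.0
```

Run:
```python
from h import *
o=env.get_obs(); print(o['tool_pos'],o['force'],o['grip_width'])
for n,r in(('scene',(140,270,160,120)),):
    im,d=viewer.read_camera(n); cv2.imwrite('pics/s5.png',cv2.resize(im[240:400,200:400],None,fx=3.6,fy=3.6,interpolation=cv2.INTER_CUBIC))
```

```text
[0.51783758 0.40007034 0.13848855] [0.66553875 0.25877856 0.25555943] 0.0021703784760543038
```

View pics/s5.png

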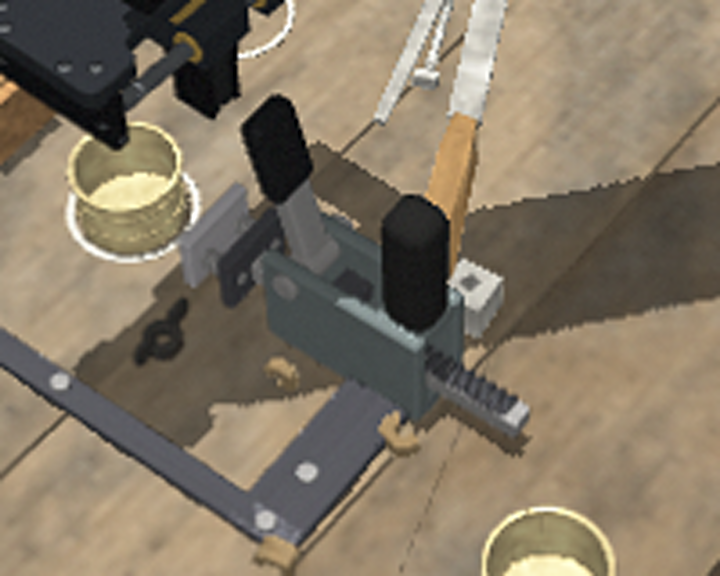

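The scene view shows the tin on the ring, and the trigger, jaw, pad and ram tail are all visible. The fingers stand just ahead of the trigger. Starting the first pump.

{"fn": "arm_command", "kwargs": {"series": [[[-8,0,0],0],[[-16,0,0],0],[[-24,0,0],0],[[-32,1,0],0],[[-38,1,0],0]]}}

```text
time_s: 8.9
tool_pos: [0.4818, 0.3993, 0.1403]
tool_rot: [-179.9, -0.3, -0.1]
force: [4.5, 0.0, 4.2]
grip_width: 0.0007
grasp_force: 2.6
```

{"fn": "arm_command", "kwargs": {"series": [[[-5,0,0],0],[[-10,0,0],0],[[-15,1,0],0],[[-18,1,0],0],[[-18,1,0],0]]}}

```text
time_s: 9.4
tool_pos: [0.4628, 0.3985, 0.1396]
tool_rot: [-179.9, -0.2, -0.0]
force: [4.0, 0.8, 4.1]
grip_width: 0.0005
grasp_force: 2.5
```

Run:
```python
from h import *
o=env.get_obs(); print(o['tool_pos'],o['force'],o['grip_width'])
im,d=viewer.read_camera('scene'); cv2.imwrite('pics/s6.png',cv2.resize(im[240:400,200:400],None,fx=3.6,fy=3.6,interpolation=cv2.INTER_CUBIC))
```

```text
[0.4628247  0.39845677 0.13962342] [4.02634648 0.80849474 4.0603403 ] 0.0005094204442159506
```

View pics/s6.png

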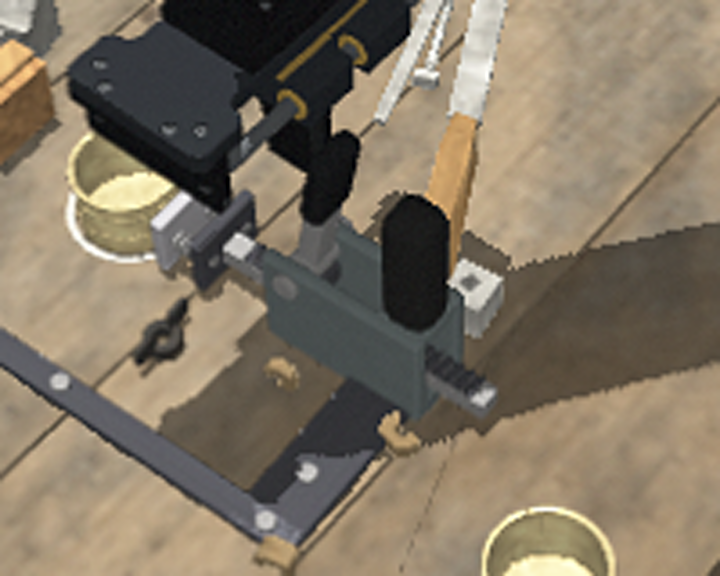

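The trigger is tilted back to about halfway and the jaw and pad have moved forward. The ram tail's tip is now near crop (488,400). From here I'll measure by depth instead of viewing pictures.

```bash
cat >> h.py <<'E'
def clamp_state():
    a=np.radians(2.3); O=np.array([.457,.399]); ax=np.array([np.cos(a),np.sin(a)]); ay=np.array([-ax[1],ax[0]])
    for n in('scene','top'):
        o,im,d,W=cloud(n); x=(W[:,:2]-O)@ax*1000; y=(W[:,:2]-O)@ay*1000; z=W[:,2]*1000; g=d.ravel()>0
        t=g&(abs(y)<14)&(z>12)&(z<60)&(x<-78)&(x>-160)
        s=g&(abs(y)<30)&(z>28)&(z<43)&(x>20)&(x<215)
        h,e=np.histogram(x[s],np.arange(20,216,3))
        rim=g&(abs(y)<45)&(z>32)&(z<46)&(x>85)&(x<190)
        print(n,'tail',t.sum(),np.sort(x[t])[:8:3].round(1),'z',np.median(z[t]) if t.sum() else None)
        print({int(k):int(v) for k,v in zip(e,h) if v})
        if n=='top' and rim.sum()>5: print('rim',x[rim].min().round(1),x[rim].max().round(1))
    print(o['tool_pos'].round(4),o['force'].round(2),o['time_s'])
E
python3 -c "from h import *;clamp_state()"
```

```text
scene tail 134 [-101.9 -101.  -100.8] z 26.79779330789911
{32: 3, 35: 4, 38: 8, 41: 4, 44: 2, 47: 3, 50: 1, 53: 5, 56: 88, 59: 42, 62: 18, 65: 5, 74: 2, 77: 3, 80: 59, 83: 28, 86: 15, 92: 3, 95: 28, 98: 18, 101: 13, 104: 9, 107: 11, 110: 6, 113: 6, 116: 6, 119: 4, 122: 4, 125: 4, 128: 1, 131: 4, 134: 2, 137: 3, 140: 2, 143: 6, 146: 21, 149: 30, 152: 3, 194: 12, 197: 74, 200: 13, 203: 3, 206: 7, 209: 6, 212: 4}
top tail 0 [] z None
{53: 7, 56: 4, 59: 17, 62: 2, 65: 1, 68: 3, 71: 1, 74: 1, 77: 32, 80: 31, 83: 26, 86: 5, 92: 14, 95: 9, 98: 8, 101: 5, 104: 6, 107: 4, 110: 6, 113: 4, 116: 6, 119: 5, 122: 1, 125: 5, 128: 5, 131: 6, 134: 5, 137: 9, 140: 8, 143: 9, 146: 21, 149: 2, 194: 31, 197: 5, 200: 6, 203: 5, 206: 1, 209: 2, 212: 1}
rim 85.0 150.0
[0.4628 0.3985 0.1395] [4.08 1.47 5.03] 9.5
```

{"fn": "arm_command", "kwargs": {"series": [[[12,0,0],0],[[24,0,0],0],[[36,0,0],0],[[48,-1,0],0],[[52,-1,0],0]]}}

```text
time_s: 10.05
tool_pos: [0.515, 0.3982, 0.1374]
tool_rot: [179.9, 0.1, -0.1]
force: [-0.3, 0.3, -0.6]
grip_width: 0.0005
grasp_force: 0.0
```

{"fn": "arm_command", "kwargs": {"series": [[[-9,0,0],0],[[-18,0,0],0],[[-27,0,0],0],[[-36,1,0],0],[[-45,1,0],0]]}}

```text
time_s: 10.55
tool_pos: [0.4704, 0.3982, 0.1405]
tool_rot: [-179.9, -0.4, -0.0]
force: [7.0, -1.0, 3.4]
grip_width: 0.0008
grasp_force: 3.2
```

{"fn": "arm_command", "kwargs": {"series": [[[-5,0,0],0],[[-9,0,0],0],[[-11,0,0],0],[[-11,0,0],0],[[-11,0,0],0]]}}

```text
time_s: 11.05
tool_pos: [0.4588, 0.3978, 0.1397]
tool_rot: [-180.0, -0.3, 0.0]
force: [4.3, -0.6, 2.1]
grip_width: 0.0005
grasp_force: 2.6
```

```bash
python3 -c "from h import *;clamp_state()"
```

```text
scene tail 28 [-81.7 -81.1 -80.7] z 24.196781740689733
{32: 5, 35: 5, 38: 6, 41: 7, 44: 5, 47: 9, 50: 6, 53: 7, 56: 8, 59: 4, 62: 2, 65: 3, 68: 1, 71: 2, 74: 13, 77: 59, 80: 22, 83: 10, 92: 2, 95: 1, 98: 16, 101: 55, 104: 26, 107: 17, 110: 6, 113: 12, 116: 11, 119: 9, 122: 5, 125: 8, 128: 8, 131: 2, 134: 3, 137: 3, 140: 2, 143: 2, 146: 4, 149: 3, 152: 2, 155: 5, 158: 26, 161: 41, 164: 8, 194: 13, 197: 72, 200: 16, 203: 3, 206: 9, 209: 7, 212: 4}
top tail 0 [] z None
{56: 6, 59: 4, 62: 1, 65: 1, 68: 1, 71: 4, 74: 36, 77: 27, 80: 22, 86: 5, 89: 2, 92: 1, 95: 15, 98: 34, 101: 27, 104: 24, 107: 11, 110: 5, 113: 7, 116: 6, 119: 6, 122: 6, 125: 5, 128: 2, 131: 3, 134: 4, 137: 2, 140: 5, 143: 7, 146: 7, 149: 6, 152: 11, 155: 10, 158: 22, 161: 5, 194: 31, 197: 8, 200: 4, 203: 3, 206: 2, 209: 1, 212: 1}
rim 97.5 162.7
[0.4588 0.3978 0.1397] [ 4.79 -0.63  2.54] 11.1
```

{"fn": "arm_command", "kwargs": {"series": [[[12,0,0],0],[[24,0,0],0],[[36,0,0],0],[[48,-1,0],0],[[56,-1,0],0]]}}

```text
time_s: 11.65
tool_pos: [0.5146, 0.3987, 0.1377]
tool_rot: [180.0, 0.1, -0.0]
force: [-0.4, -0.6, -0.4]
grip_width: 0.0009
grasp_force: 0.0
```

{"fn": "arm_command", "kwargs": {"series": [[[-9,0,0],0],[[-18,0,0],0],[[-27,0,0],0],[[-36,1,0],0],[[-45,1,0],0]]}}

```text
time_s: 12.15
tool_pos: [0.4705, 0.3982, 0.1405]
tool_rot: [-179.9, -0.4, -0.0]
force: [5.9, -0.7, 3.9]
grip_width: 0.0007
grasp_force: 3.2
```

{"fn": "arm_command", "kwargs": {"series": [[[-5,0,0],0],[[-9,0,0],0],[[-11,0,0],0],[[-11,0,0],0],[[-11,0,0],0]]}}

```text
time_s: 12.65
tool_pos: [0.4588, 0.3978, 0.1397]
tool_rot: [-180.0, -0.2, -0.0]
force: [5.0, -0.3, 3.0]
grip_width: 0.0006
grasp_force: 2.6
```

```bash
python3 -c "from h import *;clamp_state()"
```

```text
scene tail 0 [] z None
{32: 3, 35: 4, 38: 8, 41: 6, 44: 7, 47: 6, 50: 9, 53: 7, 56: 9, 59: 7, 62: 6, 65: 7, 68: 5, 71: 12, 74: 3, 77: 7, 80: 3, 83: 2, 86: 2, 89: 1, 92: 8, 95: 59, 98: 24, 101: 16, 110: 3, 116: 21, 119: 56, 122: 22, 125: 15, 128: 7, 131: 12, 134: 9, 137: 7, 140: 7, 143: 6, 146: 6, 149: 3, 152: 4, 155: 1, 158: 3, 161: 3, 164: 5, 167: 6, 170: 7, 173: 15, 176: 22, 179: 37, 182: 5, 194: 16, 197: 71, 200: 16, 203: 5, 206: 7, 209: 6, 212: 5}
top tail 0 [] z None
{56: 3, 59: 5, 62: 5, 65: 3, 68: 3, 71: 7, 74: 4, 77: 4, 80: 2, 83: 2, 86: 4, 89: 5, 92: 35, 95: 30, 98: 21, 101: 1, 104: 2, 110: 1, 113: 8, 116: 40, 119: 32, 122: 27, 125: 8, 128: 6, 131: 6, 134: 7, 137: 3, 140: 5, 143: 6, 146: 4, 149: 3, 152: 6, 155: 3, 158: 6, 161: 5, 164: 5, 167: 8, 170: 7, 173: 13, 176: 17, 179: 4, 194: 33, 197: 7, 200: 4, 203: 4, 206: 3, 209: 1, 212: 1}
rim 91.7 179.6
[0.4587 0.3978 0.1396] [ 5.53 -0.71  2.86] 12.7
```

{"fn": "arm_command", "kwargs": {"series": [[[12,0,0],0],[[24,0,0],0],[[36,0,0],0],[[48,-1,0],0],[[56,-1,0],0]]}}

```text
time_s: 13.25
tool_pos: [0.5146, 0.3987, 0.1377]
tool_rot: [180.0, 0.1, -0.1]
force: [0.3, -0.1, -0.3]
grip_width: 0.0003
grasp_force: 0.0
```

{"fn": "arm_command", "kwargs": {"series": [[[-9,0,0],0],[[-18,0,0],0],[[-27,0,0],0],[[-36,1,0],0],[[-45,1,0],0]]}}

```text
time_s: 13.75
tool_pos: [0.4705, 0.3982, 0.1405]
tool_rot: [-179.9, -0.4, -0.0]
force: [6.9, -1.0, 4.3]
grip_width: 0.001
grasp_force: 3.2
```

{"fn": "arm_command", "kwargs": {"series": [[[-3,0,0],0],[[-6,0,0],0],[[-9,0,0],0],[[-11,0,0],0],[[-11,0,0],0]]}}

```text
time_s: 14.25
tool_pos: [0.4591, 0.3978, 0.1397]
tool_rot: [-180.0, -0.2, -0.0]
force: [6.1, -1.4, 2.9]
grip_width: 0.0003
grasp_force: 2.9
```

```bash
python3 -c "from h import *;clamp_state()"
```

```text
scene tail 0 [] z None
{32: 2, 35: 7, 38: 4, 41: 8, 44: 5, 47: 6, 50: 11, 53: 8, 56: 6, 59: 4, 62: 7, 65: 8, 68: 6, 71: 7, 74: 5, 77: 7, 80: 6, 83: 8, 86: 6, 89: 7, 92: 8, 95: 7, 98: 3, 101: 3, 104: 3, 107: 2, 110: 17, 113: 59, 116: 23, 119: 12, 125: 1, 128: 2, 131: 3, 134: 57, 137: 33, 140: 21, 143: 11, 146: 7, 149: 17, 152: 5, 155: 9, 158: 7, 161: 6, 164: 7, 167: 3, 170: 5, 173: 1, 176: 5, 179: 7, 182: 10, 185: 10, 188: 21, 191: 20, 194: 49, 197: 38, 200: 15, 203: 5, 206: 9, 209: 3, 212: 3}
top tail 0 [] z None
{56: 5, 59: 8, 62: 2, 65: 7, 68: 3, 71: 7, 74: 4, 77: 5, 80: 5, 83: 3, 86: 4, 89: 1, 92: 6, 95: 4, 98: 4, 101: 1, 104: 2, 107: 11, 110: 36, 113: 28, 116: 20, 122: 4, 125: 1, 128: 4, 131: 31, 134: 31, 137: 28, 140: 16, 143: 10, 146: 7, 149: 4, 152: 5, 155: 4, 158: 5, 161: 3, 164: 3, 167: 2, 170: 1, 173: 5, 176: 5, 179: 6, 182: 7, 185: 9, 188: 10, 191: 18, 194: 31, 197: 4, 200: 2, 203: 2, 206: 1, 209: 2, 212: 3}
rim 85.5 189.4
[0.4591 0.3978 0.1396] [ 6.25 -0.66  3.32] 14.3
```

{"fn": "arm_command", "kwargs": {"series": [[[12,0,0],0],[[24,0,0],0],[[36,0,0],0],[[48,-1,0],0],[[56,-1,0],0]]}}

```text
time_s: 14.85
tool_pos: [0.5146, 0.3987, 0.1377]
tool_rot: [180.0, 0.1, -0.0]
force: [0.7, 0.2, -0.5]
grip_width: 0.0003
grasp_force: 0.0
```

{"fn": "arm_command", "kwargs": {"series": [[[-8,0,0],0],[[-16,0,0],0],[[-22,0,0],0],[[-28,0,0],0],[[-28,0,0],0]]}}

```text
time_s: 15.35
tool_pos: [0.4873, 0.3989, 0.1401]
tool_rot: [-180.0, -0.3, 0.0]
force: [5.1, -0.4, 1.4]
grip_width: 0.0003
grasp_force: 2.7
```

```bash
python3 -c "from h import *;clamp_state()"
```

```text
scene tail 0 [] z None
{32: 4, 35: 6, 38: 7, 41: 8, 44: 4, 47: 11, 50: 5, 53: 5, 56: 6, 59: 7, 62: 3, 65: 7, 68: 3, 71: 7, 74: 5, 77: 8, 80: 4, 83: 8, 86: 5, 89: 7, 92: 7, 95: 5, 98: 4, 101: 4, 104: 2, 107: 2, 110: 3, 113: 30, 116: 41, 119: 23, 122: 9, 128: 2, 131: 2, 134: 47, 137: 32, 140: 22, 143: 11, 146: 5, 149: 15, 152: 9, 155: 10, 158: 7, 161: 3, 164: 5, 167: 3, 170: 3, 173: 4, 176: 4, 179: 1, 182: 4, 185: 2, 188: 4, 191: 14, 194: 39, 197: 45, 200: 9, 203: 8, 206: 5, 209: 7, 212: 5}
top tail 0 [] z None
{92: 1, 95: 2, 98: 3, 101: 1, 104: 1, 107: 3, 110: 12, 113: 29, 116: 31, 119: 15, 122: 2, 125: 2, 128: 5, 131: 33, 134: 27, 137: 26, 140: 20, 143: 11, 146: 7, 149: 5, 152: 6, 155: 4, 158: 3, 161: 5, 164: 4, 167: 2, 170: 3, 173: 6, 176: 3, 179: 9, 182: 3, 185: 9, 188: 10, 191: 14, 194: 32, 197: 4, 200: 4, 203: 5, 206: 1, 209: 2, 212: 1}
rim 112.2 189.1
[0.4874 0.3989 0.1401] [ 5.   -0.74  1.92] 15.4
```

{"fn": "arm_command", "kwargs": {"series": [[[-2,0,0],0],[[-4,0,0],0],[[-6,0,0],0],[[-6,0,0],0],[[-6,0,0],0]]}}

```text
time_s: 15.95
tool_pos: [0.4831, 0.3988, 0.1407]
tool_rot: [-179.9, -0.5, -0.1]
force: [7.9, -1.3, 3.4]
grip_width: 0.0005
grasp_force: 3.8
```

```bash
cat > m.py <<'E'
from h import *
a=np.radians(2.3); O=np.array([.457,.399]); ax=np.array([np.cos(a),np.sin(a)]); ay=np.array([-ax[1],ax[0]])
for n in('scene','top'):
    G=[];J=[];P=[]
    for k in range(3):
        o,im,d,W=cloud(n); x=(W[:,:2]-O)@ax*1000; y=(W[:,:2]-O)@ay*1000; z=W[:,2]*1000; g=(d.ravel()>0)&(abs(y)<26)&(z>28)&(z<43)
        j=x[g&(x>108)&(x<128.5)]; p=x[g&(x>130)&(x<143)]
        J.append(np.median(j));P.append(np.median(p))
    r=(d.ravel()>0)&(abs(y)<35)&(z>34)&(z<43)&(x>140)&(x<193)
    print(n,'jaw',np.mean(J).round(2),'pad',np.mean(P).round(2),'gap',np.subtract(P,J).round(2),'tin y',y[r].min().round(1),y[r].max().round(1))
print(o['tool_pos'].round(4),o['force'].round(2))
E
python3 m.py
```

```text
scene jaw 118.81 pad 137.04 gap [18.33 18.09 18.28] tin y -14.4 30.9
top jaw 117.52 pad 136.32 gap [18.54 19.18 18.69] tin y -24.7 32.0
[0.4832 0.3988 0.1408] [ 7.85 -1.39  4.53]
```

{"fn": "arm_command", "kwargs": {"series": [[[-2,0,0],0],[[-4,0,0],0],[[-6,0,0],0],[[-6,0,0],0],[[-6,0,0],0]]}}

```text
time_s: 16.75
tool_pos: [0.4784, 0.3985, 0.1414]
tool_rot: [-179.9, -0.6, -0.1]
force: [8.8, -0.6, 5.6]
grip_width: 0.0001
grasp_force: 4.6
```

```bash
python3 m.py; python3 -c "
from h import *
im,d=viewer.read_camera('scene'); cv2.imwrite('pics/s9.png',cv2.resize(im[220:370,150:350],None,fx=4,fy=4,interpolation=cv2.INTER_CUBIC))"
```

```text
scene jaw 121.01 pad 137.14 gap [16.32 16.04 16.02] tin y -15.7 30.6
top jaw 119.65 pad 136.03 gap [16.57 16.27 16.31] tin y -24.7 32.2
[0.4784 0.3985 0.1414] [ 8.12 -0.98  5.71]
```

View pics/s9.png

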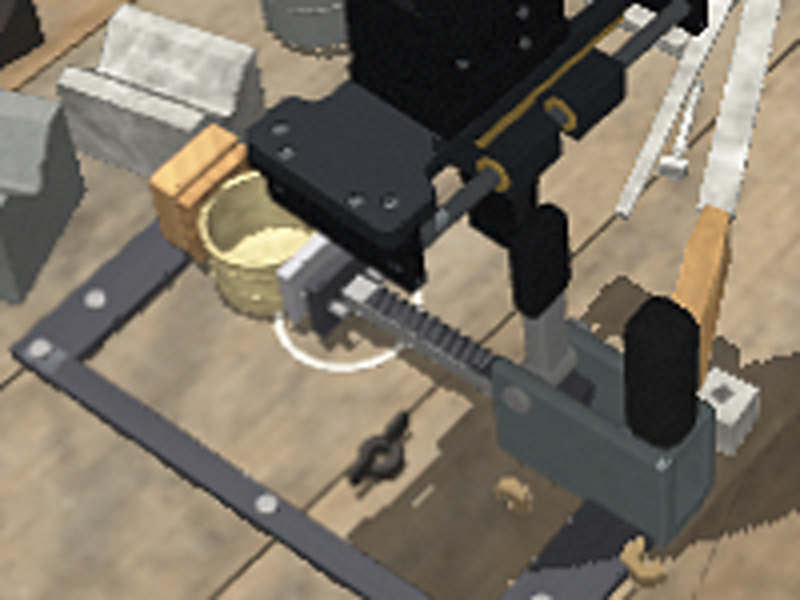

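The tin is against the cork stop, with the pad bearing on it and the trigger held pressed. The jaw-to-pad gap has closed from about 23.7 mm to 16.2 mm, so the spring is squeezed about 7.5 mm.

```bash
python3 -c "from h import *;print(env.sign_off())"
```

```text
the job is handed in; nothing more can be done
None
```

I slid the tin onto the clamp ring and let go, then pumped the trigger until the tin was against the cork stop with the pad spring squeezed about 7.5 mm by camera depth. I handed the job in with the trigger still held; no verdict came back.

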